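Find the socket that fits the hub nut

ROBOT

A 6-joint arm with a two-finger parallel gripper is mounted at the origin on the work surface. World frame = base frame: x ahead of the robot, y to its left, z up, the work surface at z = 0. Lengths are in mm, angles in degrees, forces in N, time in s.
With the tool pointing down it reaches from about 350 to 850 mm from the base axis. Payload 8.1 kg.
Tool frame: the origin (TCP) lies at the very end of the fingers, on their centre line; the grasp point (between the pads) lies 19 mm behind it; z points along the fingers, y is the line along which they close (so a half turn about z gives the same grasp; the last joint's range is limited). The gripper opens to 85 mm and grips with 20 to 120 N. Pads are 22 mm wide; open, the fingers measure 114 mm over their backs; the gripper's body (76 mm by 85 mm) begins 54 mm behind the grasp point. The pads swing forward as they close: fully open they stand 13 mm farther back than shut.
Start: joints at [58.361, 7.471, 85.268, -0, 87.261, -4.893], TCP at [269.999, 535.823, 231.292] pointing down, gripper open.
Joint ranges: [-169.43, 169.43], [-51.17, 129.36], [1.28, 143.12], [-76.62, 256.62], [0, 156.53], [-152.29, 152.29]. Speed limits (degrees/s): [136.94, 136.94, 159.86, 180, 180, 180].

INTERFACE

Orientations are given as [roll, pitch, yaw] about the fixed x, y, z axes, in that order (R = Rz(yaw) Ry(pitch) Rx(roll)).
In Python, from bench import sense, eyes, job, models gives the robot as it stands. The module is installed in compiled form; this text tells all that it offers.
- The arm moves only by the tool apply_moves, never from a script. Its argument "rows" is a list of rows, each a list of 6 numbers: the shift along the tool's x, y, z in mm, then the turn, a rotation vector about the tool's x, y, z in rad. In form: [[dx, dy, dz, rx, ry, rz], ...]. A call has exactly 5 rows; each row shifts and turns the commanded pose from where the row before left it, along the tool's axes as they then stand; what a row does not reach is not made up. A row lasts 1/8 s, in which the tool goes at most 62.5 mm and 10.7 degrees, less where a joint would pass 70% of its speed; a pose out of reach is approached as far as the arm can. A call is refused whole if a number of a shift passes 62.5 or a number of a turn 0.188, either way. A call with a gripper value outside its range is refused whole. "fingers" is the finger opening in mm, from 0 to 85.4, set as the call begins (left out, the last holds). The fingers move at their own pace and stop on an object; "grip_force" is the grip in N (left out, the last holds). Time passes only in rows, so rows that do not move let the fingers close, or fill a call up. It gives the time, the measured TCP pose, the force, the opening and the grip force at its end, in the units of the state.
- sense(): the state, without advancing time (a new reading comes with each control period).
- eyes.snapshot(name): name is "side" or "top" or "wrist"; returns (picture, depth): 480x640x3 uint8, red, green, blue; 480x640 float32, mm along the optical axis (not along the pixel's ray), 0 where there is no reading.
- eyes.get_calibration(name): a dict with "intrinsics" (3x3 intrinsics, pixels), "R" (3x3) and "t" (3): a world point X has camera coordinates R X + t; the wrist camera has in their place "mount" (4x4, takes a point from camera to tool coordinates, whose origin is the TCP and whose axes are the flange's). Camera axes: x right, y down, z forward; pixel columns grow to the right and rows downward; lengths in mm; the calibration is good to about 2 mm. A picture is of the moment at which its call begins: read the wrist's pose just before it. get_calibration takes no time and is no camera call.
- job.hand_in(): hands the job in; it is judged then, once.
Trained networks look in the newest picture that a camera, given by its name, has taken for a name from the list of things; names that differ only in an ending like _2 or _b are one class to them, and where a whole thing is asked for, a point or a joint stands for the part that bears it (a point fixed in the world has none). Each returns a list of dicts, best first, with "confidence" (0 to 1); they miss things now and then, are a little off and sometimes report something else, mostly with a low value. They report only what shows in the picture. A call takes as long as a camera call. They do not tell look-alikes from the thing itself.
- models.boxes_of(name, camera): "xyz" ([x, y, z] in mm, in world coordinates, good to about 4 mm: the middle of the surface that is visible of it).
- models.cut_out(name, camera): "pixels" (480x640 bool, what is visible of it).
- models.place_of(name, camera): "xyz" ([x, y, z] in mm, in world coordinates, good to about 4 mm: a listed point, or the origin of a listed thing).
The state is a dict: "time": time; "joint_pos": joint angles; "qd": joint speeds; "joint_efforts": joint torques, N m; "tool_pos": TCP position; "tcp_rot": TCP orientation; "ft_force": force on the tool from outside, world axes, zero at the start; "wrist_torque": the same for the moment, N m; "finger_gap": finger opening in mm; "grip_force": force on a finger pad.
Only numpy, scipy, OpenCV 4.12 (cv2) and the standard library are available. Lean on these libraries where they do the work, as an engineer would, in place of code of your own. Each camera call takes 0.05 s, during which the arm holds its last target. There are 200 camera calls.

TASK

One of the three bar-handled sockets on the red tray fits the hex nut in the steel hub that stands in the blue cradle; the size of that nut is not known. Try them on that nut until one goes fully down over it, standing any that do not fit back upright on the tray, and leave the green oil can, the tape roll and the wrench where they are. Finish with the right socket fully seated on the nut and your gripper still holding it: do not let go.

Things in the scene. Friction and masses are not known exactly. Their poses are not given: they have to be found in the camera images.
- socket_orange: Orange bar-handled steel socket, opening 38.6 across flats (fits the nut 36 across flats). Stands mouth down, 76 high, 0.15 to 0.27 kg. Origin: centre of the mouth (lowest face), z up. Bar handle, centred on the axis, 48 to 76 above the mouth: 56 long along x, 16 wide along y (grip across this). Hex opening 24 deep, two of its corners point along +x and -x, the rest every 60 degrees.
- socket_blue: Blue bar-handled steel socket, opening 26.6 across flats (fits the nut 24 across flats). Stands mouth down, 76 high, 0.15 to 0.27 kg. Origin: centre of the mouth (lowest face), z up. Bar handle, centred on the axis, 48 to 76 above the mouth: 56 long along x, 16 wide along y (grip across this). Hex opening 24 deep, two of its corners point along +x and -x, the rest every 60 degrees.
- socket_yellow: Yellow bar-handled steel socket, opening 32.6 across flats (fits the nut 30 across flats). Stands mouth down, 76 high, 0.15 to 0.27 kg. Origin: centre of the mouth (lowest face), z up. Bar handle, centred on the axis, 48 to 76 above the mouth: 56 long along x, 16 wide along y (grip across this). Hex opening 24 deep, two of its corners point along +x and -x, the rest every 60 degrees.
- hub_1: Steel hub, 84 diameter, 45 tall, fixed; origin: centre of its underside, 12 above the table. It stands in the blue cradle (then it is the job) or as a spare on the plywood board behind; the hubs swap places. In its top is a round pocket 10 deep holding a brass hex nut 24, 30 or 36 across flats (which, is not known). Two nut corners point along the hub's +x and -x, the rest every 60 degrees.
- hub_2: Steel hub, 84 diameter, 45 tall, fixed; origin: centre of its underside, 12 above the table. It stands in the blue cradle (then it is the job) or as a spare on the plywood board behind; the hubs swap places. In its top is a round pocket 10 deep holding a brass hex nut 24, 30 or 36 across flats (which, is not known). Two nut corners point along the hub's +x and -x; nut 18 tall, 8 above the hub's top, top edge chamfered over 3.
- hub_3: Steel hub, 84 diameter, 45 tall, fixed; origin: centre of its underside, 12 above the table. It stands in the blue cradle (then it is the job) or as a spare on the plywood board behind; the hubs swap places. In its top is a round pocket 10 deep holding a brass hex nut 24, 30 or 36 across flats (which, is not known). Two nut corners point along the hub's +x and -x; a stud end rises 3 above the nut.
- cradle: Blue steel base plate 130 x 130 x 12, fixed to the table, with four blue lugs 15 tall in its corners around the hub it holds. Origin: centre of its underside, on the table.
- cradle_seat (a point): Point on the axis of the hub in the cradle, at the height of the pocket floor (47 above the table); the nut does not turn. The right socket (2.6 wider across flats than the nut) goes down until its mouth rests here. One too small rests on the nut, its mouth 18 higher; one too large stops on the hub's top around the pocket, 10 higher.
- tray: Red plastic tray, fixed, 160 along its x, 370 along its y, floor 4 thick, lip 12 high and 4 thick. Origin: centre of its underside, on the table. The sockets stand in a row along its y, about 115 apart. Above the mouth each has a round body 36 to 50 in diameter up to 36, then a neck 16 in diameter up to the handle.
- oil_can: Green closed can, 54 diameter, 130 tall; bystander. Origin: centre of its underside.
- tape_roll: Yellow roll of tape lying flat, 70 outer and 40 inner diameter, 24 tall; bystander. Origin: centre of its underside.
- wrench: Steel spanner 180 long lying flat on the table along its x; bystander. Origin: underside, at about the middle of its length.
Not all that is in view belongs to the job. What is shaped like the socket_orange but pink is not meant.

How it is judged (in metres and radians):
At the end, for the whole second after the job is handed in: One socket is fully down on the nut of the hub in the cradle (its mouth within 4 mm of the pocket floor and of the axis, tilted less than 0.1 rad, still) and is held by the fingers with more than 2 N; the other two stand upright (within 0.1 rad) and still on the floor of the red tray (((horizontal distance between socket_orange and cradle_seat below 0.004 m and z of socket_orange in the frame of cradle_seat between -0.004 and 0.004 m and angle between each of socket_orange, socket_blue, socket_yellow's own z axis and vertical below 0.1 rad and contact force between the fingers and socket_orange above 2 N and linear speed of each of socket_orange, socket_blue, socket_yellow below 0.02 m/s and x of socket_blue in the frame of tray between -0.08 and 0.08 m and y of socket_blue in the frame of tray between -0.185 and 0.185 m and z of socket_blue in the frame of tray between 0 and 0.009 m and x of socket_yellow in the frame of tray between -0.08 and 0.08 m and y of socket_yellow in the frame of tray between -0.185 and 0.185 m and z of socket_yellow in the frame of tray between 0 and 0.009 m) or (horizontal distance between socket_blue and cradle_seat below 0.004 m and z of socket_blue in the frame of cradle_seat between -0.004 and 0.004 m and angle between each of socket_blue, socket_orange, socket_yellow's own z axis and vertical below 0.1 rad and contact force between the fingers and socket_blue above 2 N and linear speed of each of socket_blue, socket_orange, socket_yellow below 0.02 m/s and x of socket_orange in the frame of tray between -0.08 and 0.08 m and y of socket_orange in the frame of tray between -0.185 and 0.185 m and z of socket_orange in the frame of tray between 0 and 0.009 m and x of socket_yellow in the frame of tray between -0.08 and 0.08 m and y of socket_yellow in the frame of tray between -0.185 and 0.185 m and z of socket_yellow in the frame of tray between 0 and 0.009 m) or (horizontal distance between socket_yellow and cradle_seat below 0.004 m and z of socket_yellow in the frame of cradle_seat between -0.004 and 0.004 m and angle between each of socket_yellow, socket_orange, socket_blue's own z axis and vertical below 0.1 rad and contact force between the fingers and socket_yellow above 2 N and linear speed of each of socket_yellow, socket_orange, socket_blue below 0.02 m/s and x of socket_orange in the frame of tray between -0.08 and 0.08 m and y of socket_orange in the frame of tray between -0.185 and 0.185 m and z of socket_orange in the frame of tray between 0 and 0.009 m and x of socket_blue in the frame of tray between -0.08 and 0.08 m and y of socket_blue in the frame of tray between -0.185 and 0.185 m and z of socket_blue in the frame of tray between 0 and 0.009 m))); the arm keeps its last pose, push and grip.
It fails at once if the oil can is pushed more than 30 mm from its place (distance of oil_can from where it was at the start of the episode above 0.03 m).
It fails at once if the tape roll is pushed more than 30 mm from its place (distance of tape_roll from where it was at the start of the episode above 0.03 m).
It fails at once if the wrench is pushed more than 30 mm from its place (distance of wrench from where it was at the start of the episode above 0.03 m).
It also fails if it takes over 67 s, if anything falls off the work surface, if the arm or the gripper's body presses on something with over 40 N, if the wrist force passes 120 N, or if a joint passes its speed limit or range.

## Working session

There is one attempt and no reset: what is moved stays moved. The work goes in short steps, Python scripts to look and compute and a tool call to move; the robot and the scene stay as the last step left them, time stands still between calls to the robot, and variables do not carry over. Pictures are saved under pics/ and viewed, at most 10 in all, crops included, and the job is handed in when it is done.

Besides the shell and the picture viewer there is one more tool, called after "Request:" as name(argument=value, ...), one argument or row to a line, values as JSON. apply_moves: Moves the arm, as the interface text tells. Its arguments: {"type":"object","properties":{"rows":{"type":"array"},"fingers":{"type":"number"},"grip_force":{"type":"number"}},"required":["rows"]}

```bash
mkdir -p pics
cat > h.py <<'E'
import numpy as np,cv2
from bench import sense,eyes,job,models
def save(n,im): cv2.imwrite('pics/'+n+'.png',cv2.cvtColor(im,cv2.COLOR_RGB2BGR))
def cal(c): 
    k=eyes.get_calibration(c); return np.array(k['intrinsics']),np.array(k['R']),np.array(k['t']).ravel()
def proj(c,X):
    K,R,t=cal(c); p=K@(R@np.array(X,float)+t); return p[:2]/p[2]
def cloud(c,d):
    K,R,t=cal(c); v,u=np.mgrid[:480,:640]
    P=np.stack([(u-K[0,2])/K[0,0]*d,(v-K[1,2])/K[1,1]*d,d],-1)
    return (P-t)@R
E
python3 - <<'E'
from h import *
print(sense())
for c in ['top','side']:
    im,d=eyes.snapshot(c); save(c,im); np.savez(c+'.npz',im=im,d=d)
    for n in ['socket_orange','socket_blue','socket_yellow','cradle','cradle_seat','tray','hub_1','oil_can','tape_roll','wrench']:
        r=models.place_of(n,c); print(c,n,[(np.round(x['xyz']),round(x['confidence'],2),np.round(proj(c,x['xyz']))) for x in r[:4]])
E
```

```text
{'time': 0.0, 'joint_pos': array([ 5.83633963e+01,  7.51478670e+00,  8.53315173e+01,  1.78625523e-03,
        8.72621413e+01, -4.89467928e+00]), 'qd': array([ 0.04060375,  0.05197784,  0.0675566 , -0.01748102, -0.00088289,
       -0.04886622]), 'joint_efforts': array([-1.02144448e-03, -5.69384766e+01, -5.00562501e+01, -2.77599793e-04,
        1.48382667e-02,  7.15802662e-05]), 'tool_pos': array([269.66910851, 535.34692324, 230.22634579]), 'tcp_rot': array([-1.79892102e+02, -1.10305727e-02,  1.53257978e+02]), 'ft_force': array([-0.27167866,  0.28724265,  0.59139159]), 'wrist_torque': array([0.00587382, 0.0690152 , 0.0080248 ]), 'grip_force': 0.0, 'finger_gap': 85.72313474975083}
top socket_orange [(array([545., 128.,   3.]), 0.76, array([265., 245.])), (array([356., 135.,  -4.]), 0.66, array([260., 332.]))]
top socket_blue [(array([533., 227.,   2.]), 0.93, array([220., 250.]))]
top socket_yellow [(array([504., 352.,   4.]), 0.64, array([162., 263.]))]
top cradle []
top cradle_seat []
top tray [(array([524., 236.,   0.]), 0.6, array([216., 254.]))]
top hub_1 [(array([ 507., -199.,   1
[... 615 characters left out ...]
blue [(array([531., 230.,   4.]), 0.68, array([286., 210.])), (array([ 338., -209.,   -2.]), 0.28, array([281., 404.]))]
side socket_yellow [(array([500., 356.,   3.]), 0.57, array([256., 184.]))]
side cradle []
side cradle_seat []
side tray [(array([ 511., -202.,   14.]), 0.55, array([369., 355.]))]
side hub_1 [(array([769., 115.,  10.]), 0.96, array([396., 208.])), (array([ 513., -203.,   14.]), 0.74, array([370., 355.])), (array([770.,  -1.,  11.]), 0.68, array([424., 239.]))]
side oil_can [(array([699., 312.,  -1.]), 0.9, array([333., 174.]))]
side tape_roll [(array([ 725., -250.,   -1.]), 0.85, array([479., 335.]))]
side wrench [(array([ 340., -207.,    0.]), 0.88, array([282., 401.]))]
```

View pics/top.png

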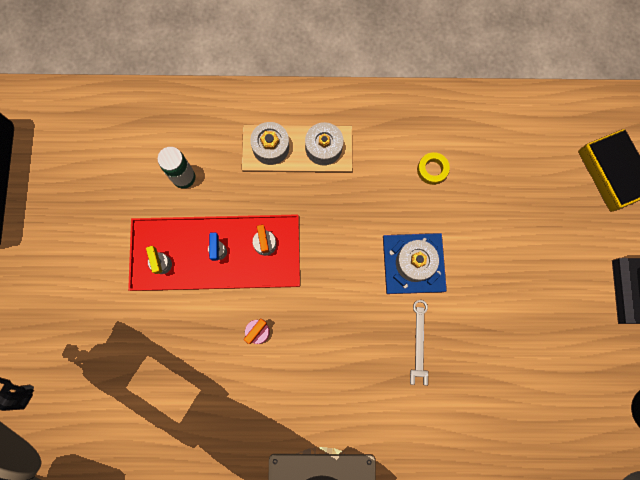

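View pics/side.png

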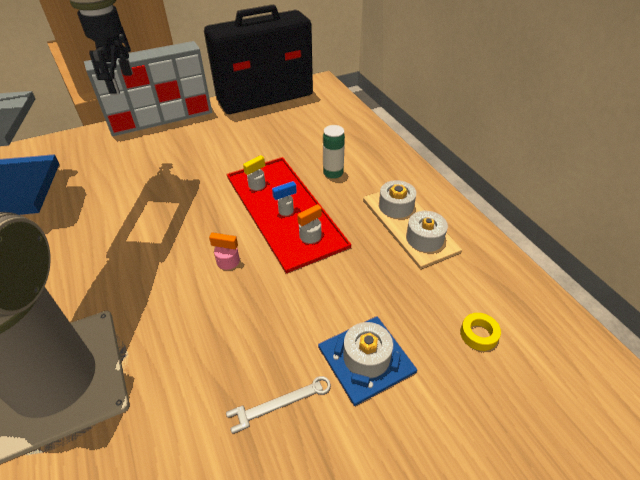

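The pink-bodied decoy stands off the tray at top px (257,332). The real sockets are on the red tray: orange (264,240), blue (214,247) and yellow (157,260). The job hub is in the blue cradle at (419,260), with a medium-looking nut. Next I'll check the mount and plan a wrist look.

```bash
cat >> h.py <<'E'
from scipy.spatial.transform import Rotation as Ro
def pose():
    s=sense(); T=np.eye(4); T[:3,:3]=Ro.from_euler('xyz',s['tcp_rot'],degrees=True).as_matrix(); T[:3,3]=s['tool_pos']; return T
def go(xyz,yaw,T=None,n=None):
    "total shift in tool axes and rot to reach target pointing down"
    T=pose() if T is None else T
    R=Ro.from_euler('xyz',[180,0,yaw],degrees=True).as_matrix()
    d=T[:3,:3].T@(np.array(xyz)-T[:3,3]); r=Ro.from_matrix(T[:3,:3].T@R).as_rotvec()
    print('shift',d.round(1),'rot',r.round(4),'tool z-tilt',T[:3,2].round(4))
def yaws(): return sense()['tcp_rot'].round(2)
E
python3 - <<'E'
from h import *
k=eyes.get_calibration('wrist'); print(np.round(k['mount'],3),k['intrinsics'])
z=np.load('top.npz'); im=z['im']; d=z['d']
P=cloud('top',d); print(P[260,419],P[147,324],P[240,264],P[246,214],P[258,155])
# handle orientations from clouds of high points near tray
for n,c in [('orange',(545,128)),('blue',(533,227)),('yellow',(502,354))]:
    m=(abs(P[...,0]-c[0])<45)&(abs(P[...,1]-c[1])<45)&(P[...,2]>65)&(P[...,2]<95)
    q=P[m]; r=cv2.minAreaRect(q[:,:2].astype(np.float32)); 
    print(n,m.sum(),q.mean(0).round(1),r)
cr=np.hstack([cv2.resize(im[220:300,380:460],(380,380),interpolation=2),cv2.resize(im[110:190,250:330+20],(475,380),interpolation=2)]); save('nuts',cr[:, :800])
go([500,-200,230],153.3)
E
```

```text
[[-1.00000e-03 -9.56000e-01 -2.92000e-01  7.42020e+01]
 [ 1.00000e+00 -1.00000e-03 -0.00000e+00  1.13100e+00]
 [-0.00000e+00 -2.92000e-01  9.56000e-01 -1.43462e+02]
 [ 0.00000e+00  0.00000e+00  0.00000e+00  1.00000e+00]] [[333.44714156   0.         321.6423885 ]
 [  0.         333.44714156 237.30274945]
 [  0.           0.           1.        ]]
[ 504.53020098 -198.5535024    66.82093688] [ 7.56916077e+02 -4.07742795e-01  5.03192806e+01] [541.80157343 123.9945259   77.64500384] [527.54438849 226.36255423  81.08465545] [502.35411583 347.85950806  75.21131956]
orange 213 [546.  127.5  77.8] ((546.99072265625, 128.1087646484375), (54.78935623168945, 16.11309051513672), 11.639145851135254)
blue 243 [529.1 229.   77.3] ((530.181884765625, 229.41818237304688), (56.81692123413086, 17.154767990112305), 1.800290822982788)
yellow 243 [499.9 351.2  76.9] ((500.2680358886719, 352.4981384277344), (55.04313659667969, 17.442747116088867), 17.18205451965332)
shift [-536.6 -553.6    1.3] rot [-0.     -0.     -0.0008] tool z-tilt [-0.  0. -1.]
```

View pics/nuts.png

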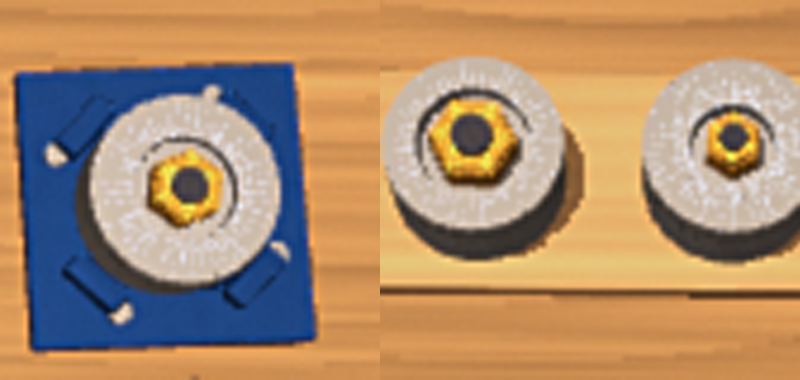

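The cradle nut measures about 33 mm across corners against the 84 mm hub, so it is the medium one (30 AF). The spares look like 36 and 24. That points to the yellow socket, so I'll move above it.

Run:
```python
from h import *
go([500,352,200],197.2)
T=pose(); R=T[:3,:3]
print(R.T@(np.array([500,352,200])-T[:3,3]), R[:,:2])
# rows with equal rotation 5x0.153
n=5; rz=-0.153
d=np.array([500,352,200])-T[:3,3]
for i in range(n):
    print((Ro.from_rotvec([0,0,rz*i]).as_matrix().T@R.T@(d/n)).round(1))
```

```text
shift [-288.1  -60.6   31.3] rot [ 0.    -0.    -0.767] tool z-tilt [-0.  0. -1.]
[-288.13079456  -60.63746755   31.2752268 ] [[-8.93007340e-01  4.50042098e-01]
 [ 4.50042098e-01  8.93007340e-01]
 [ 3.75251683e-05 -9.40148995e-06]]
[-57.6 -12.1   6.3]
[-55.1 -20.8   6.3]
[-51.3 -28.9   6.3]
[-46.3 -36.4   6.3]
[-40.2 -43.    6.3]
```

Request:
apply_moves(
  rows=[
    [-57.6,-12.1,6.3,0,0,-0.153],
    [-55.1,-20.8,6.3,0,0,-0.153],
    [-51.3,-28.9,6.3,0,0,-0.153],
    [-46.3,-36.4,6.3,0,0,-0.153],
    [-40.2,-43,6.3,0,0,-0.154],
  ],
  fingers=50,
  grip_force=40,
)

```text
time: 1.72
tool_pos: [501.3, 350.8, 199.8]
tcp_rot: [180.0, 0.0, -162.6]
ft_force: [1.4, 1.5, -0.1]
finger_gap: 49.7
grip_force: 0.0
```

Request:
apply_moves(
  rows=[
    [0,0,0,0,0,0],
    [0,0,0,0,0,0],
    [0,0,0,0,0,0],
    [0,0,0,0,0,0],
    [0,0,0,0,0,0],
  ],
)

```text
time: 2.35
tool_pos: [499.5, 352.8, 200.0]
tcp_rot: [180.0, 0.0, -162.8]
ft_force: [-0.2, 0.5, 0.1]
finger_gap: 49.6
grip_force: 0.0
```

```bash
cat >> h.py <<'E'
def wcloud(d,T):
    k=eyes.get_calibration('wrist'); K=np.array(k['intrinsics']); M=T@np.array(k['mount'])
    v,u=np.mgrid[:480,:640]
    P=np.stack([(u-K[0,2])/K[0,0]*d,(v-K[1,2])/K[1,1]*d,d],-1)
    return P@M[:3,:3].T+M[:3,3]
def wproj(X,T):
    k=eyes.get_calibration('wrist'); K=np.array(k['intrinsics']); M=np.linalg.inv(T@np.array(k['mount']))
    p=K@(M[:3,:3]@np.array(X,float)+M[:3,3]); return p[:2]/p[2]
E
python3 - <<'E'
from h import *
T=pose(); im,d=eyes.snapshot('wrist'); save('w1',im); print(T.round(3)); P=wcloud(d,T)
hsv=cv2.cvtColor(im,cv2.COLOR_RGB2HSV)
m=(P[...,2]>72)&(P[...,2]<90)&(abs(P[...,0]-500)<50)&(abs(P[...,1]-352)<50)
q=P[m]; print(m.sum(),q.mean(0),cv2.minAreaRect(q[:,:2].astype(np.float32)))
E
```

```text
[[-9.55000e-01 -2.96000e-01  0.00000e+00  4.99480e+02]
 [-2.96000e-01  9.55000e-01  0.00000e+00  3.52799e+02]
 [-0.00000e+00  0.00000e+00 -1.00000e+00  2.00009e+02]
 [ 0.00000e+00  0.00000e+00  0.00000e+00  1.00000e+00]]
1274 [500.29954355 352.02754796  80.4475253 ] ((502.1512145996094, 352.38946533203125), (55.95374298095703, 15.629326820373535), 17.513227462768555)
```

View pics/w1.png

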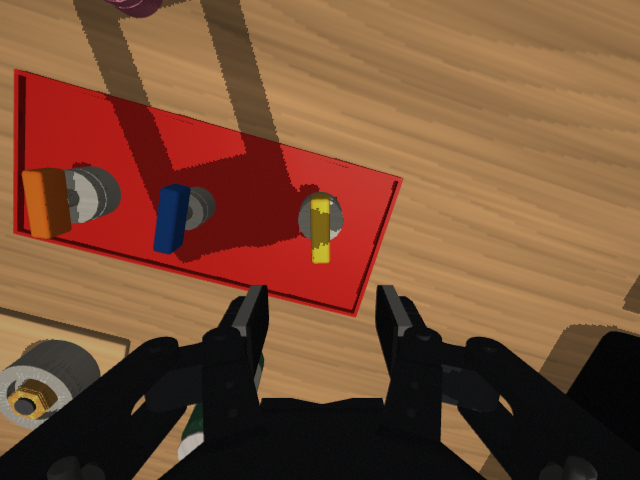

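The wrist view shows the yellow handle at (320,230), centred between the fingers and standing on the red tray. I'll descend and grip.

Request:
apply_moves(
  rows=[
    [-1.5,-1,40,0,0,-0.005],
    [0,0,40,0,0,0],
    [0,0,40,0,0,0],
    [0,0,33,0,0,0],
    [0,0,0,0,0,0],
  ],
)

```text
time: 3.02
tool_pos: [499.0, 350.2, 43.4]
tcp_rot: [-179.9, -0.4, -162.6]
ft_force: [-0.1, 0.2, 0.2]
finger_gap: 50.0
grip_force: 0.0
```

Request:
apply_moves(
  rows=[
    [0,0,0,0,0,0],
    [0,0,0,0,0,0],
    [0,0,0,0,0,0],
    [0,0,0,0,0,0],
    [0,0,0,0,0,0],
  ],
  fingers=5,
  grip_force=70,
)

```text
time: 3.65
tool_pos: [503.4, 352.6, 49.5]
tcp_rot: [179.9, 0.2, -162.6]
ft_force: [0.4, 0.4, 6.3]
finger_gap: 14.9
grip_force: 69.1
```

Request:
apply_moves(
  rows=[
    [0,0,0,0,0,0],
    [0,0,-35,0,0,0],
    [0,0,-50,0,0,0],
    [0,0,-50,0,0,0],
    [0,0,-18,0,0,0],
  ],
)

```text
time: 4.28
tool_pos: [503.5, 352.6, 204.7]
tcp_rot: [179.9, 0.4, -162.6]
ft_force: [0.7, -0.1, -2.3]
finger_gap: 15.0
grip_force: 68.3
```

Run:
```python
from h import *
T=pose(); print(T.round(2)); d=np.array([505-70,-200,200])-T[:3,3]
print(T[:3,:3].T@d)
```

```text
[[-9.5000e-01 -3.0000e-01  1.0000e-02  5.0350e+02]
 [-3.0000e-01  9.5000e-01  0.0000e+00  3.5257e+02]
 [-1.0000e-02  0.0000e+00 -1.0000e+00  2.0468e+02]
 [ 0.0000e+00  0.0000e+00  0.0000e+00  1.0000e+00]]
[ 230.86424874 -506.69381567    2.33417462]
```

Request:
apply_moves(
  rows=[
    [9,-53,0,0,0,0],
    [9,-53,0,0,0,0],
    [9,-53,0,0,0,0],
    [9,-53,0,0,0,0],
    [9,-53,0,0,0,0],
  ],
)

```text
time: 4.9
tool_pos: [537.4, 83.5, 198.5]
tcp_rot: [180.0, -0.1, -162.6]
ft_force: [1.7, -0.5, -1.6]
finger_gap: 15.4
grip_force: 68.7
```

Request:
apply_moves(
  rows=[
    [9,-53,0,0,0,0],
    [9,-53,0,0,0,0],
    [9,-53,0,0,0,0],
    [9,-53,0,0,0,0],
    [9,-51,0,0,0,0],
  ],
)

```text
time: 5.52
tool_pos: [573.4, -180.8, 198.3]
tcp_rot: [179.9, -0.1, -162.6]
ft_force: [0.8, 0.6, -2.2]
finger_gap: 15.1
grip_force: 68.7
```

Request:
apply_moves(
  rows=[
    [0,0,0,0,0,0],
    [0,0,0,0,0,0],
    [0,0,0,0,0,0],
    [0,0,0,0,0,0],
    [0,0,0,0,0,0],
  ],
)

```text
time: 6.15
tool_pos: [574.2, -178.4, 200.0]
tcp_rot: [-180.0, 0.0, -162.5]
ft_force: [0.6, -0.3, -2.6]
finger_gap: 15.3
grip_force: 69.1
```

Run:
```python
from h import *
T=pose(); im,d=eyes.snapshot('wrist'); save('w2',im); print(T.round(3)); P=wcloud(d,T); np.savez('w2.npz',im=im,d=d,T=T)
for f in (models.place_of,models.boxes_of):
  for n in ('cradle_seat','hub_2','cradle'):
    r=f(n,'wrist'); print(n,[(np.round(x['xyz'],1),round(x['confidence'],2)) for x in r[:2]])
print('hub px',wproj([508,-201,57],T))
m=(abs(P[...,2]-57)<5)&(np.hypot(P[...,0]-508,P[...,1]+201)<65); q=P[m]; c,r=cv2.minEnclosingCircle(q[:,:2].astype(np.float32)); print(m.sum(),c,r,q[:,2].mean())
save('w2c',cv2.resize(im[20:260,160:480],(800,600),interpolation=2))
```

```text
[[-9.54000e-01 -3.01000e-01  0.00000e+00  5.74152e+02]
 [-3.01000e-01  9.54000e-01 -0.00000e+00 -1.78397e+02]
 [-0.00000e+00 -0.00000e+00 -1.00000e+00  1.99950e+02]
 [ 0.00000e+00  0.00000e+00  0.00000e+00  1.00000e+00]]
cradle_seat []
hub_2 [(array([ 507.3, -204.4,   14. ]), 0.71)]
cradle []
cradle_seat [(array([ 495.5, -210.3,    9.4]), 0.84)]
hub_2 [(array([ 508.1, -204.1,   60. ]), 0.64)]
cradle [(array([ 491.9, -207.6,   14.2]), 0.92), (array([ 563.3, -180. ,  229.2]), 0.2)]
hub px [318.93499663 139.96508016]
6040 (508.967041015625, -200.41510009765625) 42.19295883178711 57.893339028338005
```

View pics/w2.png

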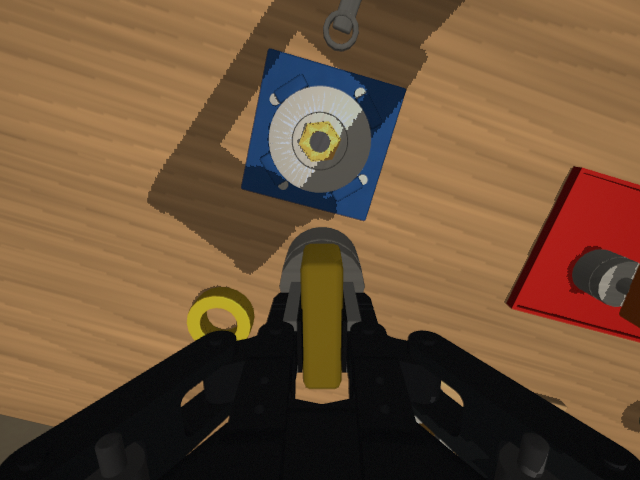

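The wrist view shows the hub in the blue cradle at (319,140) with its hex nut, and the yellow socket held below it at (322,270). Next I'll fit the nut's centre and yaw, and the socket's offset in the gripper.

```bash
cat > fit.py <<'E'
from h import *
def nut(im,d,T,c0=(508.5,-200.5)):
    P=wcloud(d,T); hsv=cv2.cvtColor(im,cv2.COLOR_RGB2HSV)
    rr=np.hypot(P[...,0]-c0[0],P[...,1]-c0[1])
    g=(hsv[...,0]>15)&(hsv[...,0]<35)&(hsv[...,1]>100)&(rr<28)
    gt=g; print('gold',gt.sum(),'z pct',np.percentile(P[gt][:,2],[5,25,50,75,95]).round(1))
    mm=np.zeros(g.shape,np.uint8); mm[gt]=1; cs,_=cv2.findContours(mm,0,2); h=cv2.convexHull(max(cs,key=cv2.contourArea))[:,0].astype(float)
    # outline rays to a plane at height z
    k=eyes.get_calibration('wrist'); K=np.array(k['intrinsics']); M=T@np.array(k['mount'])
    def ray(h,z):
        r=np.c_[(h-K[:2,2])/K[0,0],np.ones(len(h))]@M[:3,:3].T; return M[:3,3]+r*((z-M[2,3])/r[:,2])[:,None]
    for z in (62,65):
        q=ray(h,z)[:,:2].astype(np.float32); H=cv2.convexHull(q)[:,0]
        best=[]
        for a in np.arange(0,60,.5):
            n=np.radians(a+30+60*np.arange(6)); N=np.c_[np.cos(n),np.sin(n)]
            s=(H@N.T).max(0); # support per flat
            A=np.c_[N,np.ones(6)]; x,_,_,_=np.linalg.lstsq(A,s,rcond=None); best.append((((A@x-s)**2).sum()+0, x[2],a,x[:2]))
        b=min(best,key=lambda t:t[1]); print('z',z,'yaw',b[2],'AF',round(2*b[1],1),'c',b[3].round(1),'res',b[0].round(2))
    m=(abs(P[...,2]-57.5)<4)&(rr<60); 
    mm=np.zeros(m.shape,np.uint8); mm[m]=1; cs,_=cv2.findContours(mm,0,1); hh=cv2.convexHull(max(cs,key=cv2.contourArea))[:,0].astype(float)
    q=ray(hh,57)[:,:2]; A=np.c_[2*q,np.ones(len(q))]; x=np.linalg.lstsq(A,(q**2).sum(1),rcond=None)[0]; r=np.sqrt(x[2]+x[:2]@x[:2]); print('hub circle',x[:2].round(2),r.round(2),'res',(np.hypot(*(q-x[:2]).T)-r).std().round(2))
if __name__=='__main__':
    z=np.load('w2.npz'); im,d,T=z['im'],z['d'],z['T']; nut(im,d,T)
    P=wcloud(d,T); Q=(P-T[:3,3])@T[:3,:3]; hsv=cv2.cvtColor(im,cv2.COLOR_RGB2HSV)
    y=(hsv[...,0]>20)&(hsv[...,0]<32)&(hsv[...,1]>150); y[:235]=0; y[:,:280]=0; y[:,370:]=0
    q=Q[y]; print(len(q)); zt=np.median(q[:,2]); print('z tool',np.percentile(q[:,2],[2,50,98]).round(1))
    qq=q[abs(q[:,2]-zt)<4]; print('handle in tool',cv2.minAreaRect(qq[:,:2].astype(np.float32)))
    # body top rim seen: points at tool z between -5 and 12
    b=(Q[...,2]>-2)&(Q[...,2]<60)&(abs(Q[...,0])<45)&(abs(Q[...,1])<40); b[:225]=0
    q=Q[b]; print('body',len(q),np.percentile(q[:,2],[5,50,95]).round(1),np.percentile(q[:,0],[1,99]).round(1),np.percentile(q[:,1],[1,99]).round(1))
    for lo in range(-2,60,6):
        s=q[(q[:,2]>=lo)&(q[:,2]<lo+6)]
        if len(s)>20: 
            A=np.c_[2*s[:,:2],np.ones(len(s))]; x=np.linalg.lstsq(A,(s[:,:2]**2).sum(1),rcond=None)[0]; print(lo,len(s),s[:,0].max().round(1),'circle',x[:2].round(2),np.sqrt(x[2]+x[:2]@x[:2]).round(2))
E
python3 fit.py
```

```text
gold 1428 z pct [ 63.2  65.5  66.5 343.4 343.4]
z 62 yaw 53.0 AF 30.0 c [ 508.8 -200.3] res 0.02
z 65 yaw 53.0 AF 29.7 c [ 508.8 -200.3] res 0.02
hub circle [ 508.96 -200.34] 42.09 res 0.05
5708
z tool [-32.6 -31.1 -10.8]
handle in tool ((1.4517536163330078, 0.5723609924316406), (15.816145896911621, 55.97109603881836), 89.8131332397461)
body 2292 [ 7.8 11.2 40.5] [-1.3 22.7] [-19.7  20.8]
4 1106 20.8 circle [3.06 0.46] 17.33
10 166 22.5 circle [2.36 0.42] 20.09
16 295 22.9 circle [1.05 0.46] 21.24
22 219 22.9 circle [1.1  0.47] 21.44
28 198 22.8 circle [1.   0.46] 21.51
34 183 23.0 circle [1.07 0.46] 21.48
40 125 22.9 circle [1.1  0.45] 21.45
```

View pics/w2c.png

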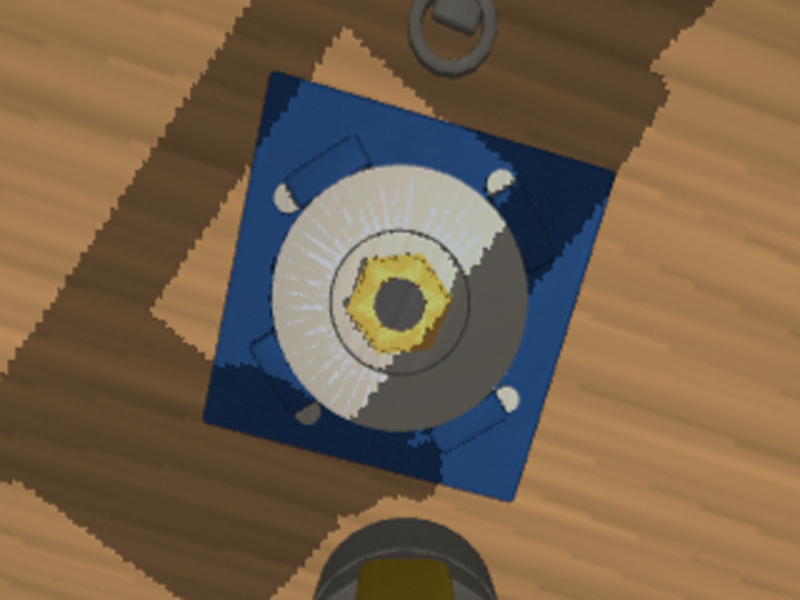

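The fit gives AF 30.0, axis (508.9, -200.3) and nut yaw 53° mod 60, so yellow is the right socket. I'll align it above the nut.

Request:
apply_moves(
  rows=[
    [13.6,-0.4,15,0,0,0.0855],
    [13.5,-1.6,15,0,0,0.0855],
    [13.3,-2.7,15,0,0,0.0855],
    [13.1,-3.9,15,0,0,0.0855],
    [12.7,-5,15,0,0,0.0855],
  ],
)

```text
time: 7.12
tool_pos: [509.3, -201.8, 124.4]
tcp_rot: [-180.0, 0.0, 172.8]
ft_force: [-0.3, 0.2, -1.3]
finger_gap: 15.0
grip_force: 69.1
```

Request:
apply_moves(
  rows=[
    [0,0,0,0,0,0],
    [0,0,0,0,0,0],
    [0,0,0,0,0,0],
    [0,0,0,0,0,0],
    [0,0,0,0,0,0],
  ],
)

```text
time: 7.75
tool_pos: [510.0, -201.5, 125.1]
tcp_rot: [-180.0, 0.0, 173.0]
ft_force: [0.9, 0.4, -2.0]
finger_gap: 15.2
grip_force: 69.0
```

Run:
```python
from h import *
import time
go([509.9,-200.9,92],173); print(sense()['tool_pos'],sense()['tcp_rot'],sense()['ft_force'])
```

```text
shift [ 0.2  0.6 33.1] rot [-0.0001  0.0004 -0.0006] tool z-tilt [ 4.e-04 -2.e-04 -1.e+00]
[ 510.02250674 -201.51803833  125.05229668] [-1.79993513e+02  2.18260319e-02  1.72964344e+02] [ 0.89762149  0.44170329 -2.01468986]
```

Request:
apply_moves(
  rows=[
    [0.2,0.6,3,0,0,0],
    [0,0,4,0,0,0],
    [0,0,4,0,0,0],
    [0,0,4,0,0,0],
    [0,0,3,0,0,0],
  ],
)

```text
time: 8.38
tool_pos: [509.4, -200.9, 106.3]
tcp_rot: [180.0, -0.0, 172.9]
ft_force: [0.2, -0.2, -1.5]
finger_gap: 14.9
grip_force: 69.0
```

Request:
apply_moves(
  rows=[
    [0,0,2,0,0,0],
    [0,0,0,0,0,0],
    [0,0,0,0,0,0],
    [0,0,0,0,0,0],
    [0,0,0,0,0,0],
  ],
)

```text
time: 9.0
tool_pos: [509.7, -201.0, 104.9]
tcp_rot: [-180.0, 0.0, 172.9]
ft_force: [0.7, -0.2, -1.7]
finger_gap: 14.8
grip_force: 69.0
```

The socket is already 5 mm below nut-top contact height with no force, so it is going over the nut.

Request:
apply_moves(
  rows=[
    [0,0,3,0,0,0],
    [0,0,3,0,0,0],
    [0,0,3,0,0,0],
    [0,0,2,0,0,0],
    [0,0,1,0,0,0],
  ],
)

```text
time: 9.62
tool_pos: [509.5, -200.9, 92.6]
tcp_rot: [180.0, -0.0, 172.9]
ft_force: [-0.7, -0.0, -2.1]
finger_gap: 15.0
grip_force: 69.0
```

Request:
apply_moves(
  rows=[
    [0,0,1,0,0,0],
    [0,0,0.5,0,0,0],
    [0,0,0.5,0,0,0],
    [0,0,0,0,0,0],
    [0,0,0,0,0,0],
  ],
)

```text
time: 10.25
tool_pos: [509.8, -201.0, 92.5]
tcp_rot: [-180.0, 0.0, 172.9]
ft_force: [-6.9, 2.6, 12.2]
finger_gap: 15.4
grip_force: 71.2
```

It made contact at TCP z = 92.5, where seated is about 92, with a 12 N push. I'll check with the cameras.

Run:
```python
from h import *
T=pose(); im,d=eyes.snapshot('wrist'); Q=(wcloud(d,T)-T[:3,3])@T[:3,:3]; hsv=cv2.cvtColor(im,cv2.COLOR_RGB2HSV)
y=(hsv[...,0]>20)&(hsv[...,0]<32)&(hsv[...,1]>150); y[:235]=0; y[:,:280]=0; y[:,370:]=0
z=np.median(Q[y][:,2]); print('handle top world z',T[2,3]-z,'mouth',T[2,3]-z-76, sense()['ft_force'],T[:3,3])
q=Q[y]; q=q[abs(q[:,2]-z)<4]; r=cv2.minAreaRect(q[:,:2].astype(np.float32)); print(r,T[:3,:3]@np.r_[r[0],z]+T[:3,3])
im,d=eyes.snapshot('top')
for n in ['socket_orange','socket_blue','socket_yellow','oil_can','wrench','tape_roll']:
    print(n,[(np.round(x['xyz']),round(x['confidence'],2)) for x in models.place_of(n,'top')[:2]])
im,d=eyes.snapshot('side'); save('s2',cv2.resize(im[270:420,260:480],(800,545)))
```

```text
handle top world z 123.63119707318215 mouth 47.63119707318215 [-6.96840675  2.50425119 11.9828868 ] [ 509.75760864 -201.00731105   92.45111444]
((1.7833518981933594, 0.921323299407959), (15.848695755004883, 56.14361572265625), 89.72666931152344) [ 508.09259455 -199.86734571  123.63051374]
socket_orange [(array([358., 135.,   1.]), 0.86), (array([546., 129.,   3.]), 0.67)]
socket_blue []
socket_yellow [(array([ 508., -202.,   46.]), 0.51)]
oil_can [(array([699., 318.,  -0.]), 0.95)]
wrench [(array([ 508., -201.,   13.]), 0.16)]
tape_roll [(array([ 721., -254.,   -1.]), 0.6)]
```

View pics/s2.png

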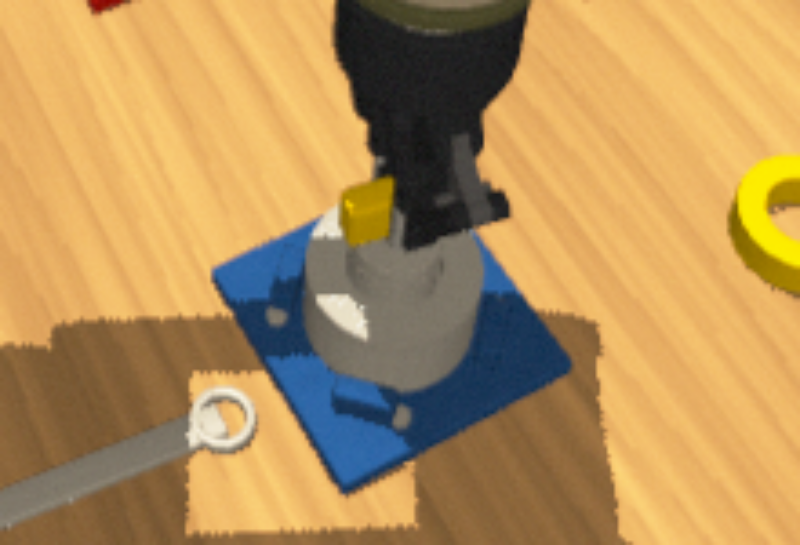

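The side view shows the yellow socket down in the hub pocket, still gripped, and the measured mouth height is 47.6 mm (target 47). The network missed blue, so I'll check it by depth and then hand in.

Run:
```python
from h import *
im,d=eyes.snapshot('side'); P=cloud('side',d)
ok=True
for n,c in [('blue',(530,229)),('orange',(547,128))]:
    m=(np.hypot(P[...,0]-c[0],P[...,1]-c[1])<45)&(P[...,2]>50)&(P[...,2]<95); q=P[m]
    print(n,len(q),q.mean(0).round(1) if len(q) else None, np.percentile(q[:,2],98) if len(q) else None); ok&=len(q)>30
print(sense()['ft_force'],sense()['grip_force'])
if ok: print(job.hand_in())
```

```text
blue 141 [516.  222.4  66.9] 81.6860882117661
orange 329 [544.3 122.5  72.6] 83.07502937482053
[-6.36437667  2.77872335 11.71516581] 71.16939067840576
the job is handed in; nothing more can be done
None
```

The job is handed in: the yellow socket (30 AF) is seated on the cradle nut with its mouth measured at 47.6 mm against a target of 47, still gripped at about 71 N. Orange and blue were not moved from the tray, and no verdict came back.

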